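# Clear and tally returned bushes at the tool-store counter

### The arm

A 6-joint arm with a two-finger parallel gripper is mounted at the origin on the work surface. World frame = base frame: x ahead of the robot, y to its left, z up, the work surface at z = 0. Lengths are in m, angles in rad, forces in N, time in s.
With the tool pointing down it reaches from about 0.35 to 0.85 m from the base axis. Payload 8.1 kg.
Tool frame: the origin (TCP) lies at the very end of the fingers, on their centre line; the grasp point (between the pads) lies robot.grip_point_offset behind it (robot.grip_point_offset is the distance from the TCP to the grasp point, in m); z points along the fingers, y is the line along which they close (so a half turn about z gives the same grasp; the last joint's range is limited). The gripper opens to 93 mm and grips with 3 to 60 N. Pads are 15 mm wide; open, the fingers measure 128 mm over their backs; the gripper's body (75 mm by 188 mm) begins 65 mm behind the grasp point.
Start: joints at [-1.247, 0.13, 1.488, -0, 1.523, -0.085], TCP at [0.239, -0.551, 0.219] pointing down, gripper open.
Joint ranges: [-2.96, 2.96], [-0.89, 2.26], [0.02, 2.5], [-1.34, 4.48], [0, 2.73], [-2.66, 2.66]. Speed limits (rad/s): [2.39, 2.39, 2.79, 3.14, 3.14, 3.14].

### API

Orientations are given as a rotation vector (axis times angle).
In Python, from plant import robot, eyes gives the robot as it stands. The module is installed in compiled form; this text tells all that it offers.
- The arm moves only by the tool apply_moves, never from a script. Its argument "steps" is one flat list of numbers, 7 for each row, row after row: the shift along the tool's x, y, z in units of 30 mm (1.0 is 30 mm), then the turn, a rotation vector about the tool's x, y, z in units of 6 degrees (1.0 is 6 degrees), then the opening in per cent of the stroke, from 0 (shut) to 100 (fully open). In form: [dx, dy, dz, ax, ay, az, fingers, dx, dy, dz, ax, ay, az, fingers, ...]. A call has 1 to 12 rows; each row shifts and turns the commanded pose from where the row before left it, along the tool's axes as they then stand; what a row does not reach is not made up. A row lasts 1/12 s, in which the tool goes at most 41.7 mm and 7.16 degrees, less where a joint would pass 70% of its speed; a pose out of reach is approached as far as the arm can. A call is refused whole if a number of a shift passes 1 or a number of a turn 1, either way. A call with a gripper value outside its range is refused whole. The fingers move at their own pace and stop on an object; "grip_force" is the grip in N (left out, the last holds). Time passes only in rows, so rows that do not move let the fingers close. It gives the time, the measured TCP pose, the force, the opening and the grip force at its end, in the units of the state.
- robot.read_state(): the state, without advancing time (a new reading comes with each control period).
- eyes.read_camera(name): name is "scene" or "top" or "wrist"; returns the picture (384x512x3 uint8, red, green, blue); there is no depth.
- eyes.calibration(name): a dict with "K" (3x3 intrinsics, pixels), "k1" (the pictures are not rectified: a ray, as slopes to the right and down, at radius r is drawn at 1 + k1 r^2 times it, then the intrinsics apply), "R" (3x3) and "t" (3): a world point X has camera coordinates R X + t. Camera axes: x right, y down, z forward; pixel columns grow to the right and rows downward; lengths in m; the calibration is good to about 2 mm. A picture is of the moment at which its call begins: read the wrist's pose just before it. calibration takes no time and is no camera call; for the wrist camera it gives the pose at the moment of the call.
- robot.close_job(): hands the job in; it is judged then, once.
Trained networks look in the newest picture that a camera, given by its name, has taken for a name from the list of things; names that differ only in an ending like _2 or _b are one class to them, and where a whole thing is asked for, a point or a joint stands for the part that bears it (a point fixed in the world has none). Each returns a list of dicts, best first, with "conf" (0 to 1); they miss things now and then, are a little off and sometimes report something else, mostly with a low value. They report only what shows in the picture. A call takes as long as a camera call.
- eyes.search_frame(camera, thing): "rect" ([left, top, width, height] in pixels, round what is visible of it).
- eyes.place_of(camera, thing): "xy" ([column, row] in pixels: a listed point, or the origin of a listed thing).
The state is a dict: "t": time; "q": joint angles; "dq": joint speeds; "joint_torque": joint torques, N m; "tool_pos": TCP position; "orientation": TCP orientation; "force": force on the tool from outside, world axes, zero at the start; "wrist_torque": the same for the moment, N m; "opening": finger opening in m; "gripper_force": force on a finger pad.
Only numpy, scipy, OpenCV 4.12 (cv2) and the standard library are available. Lean on these libraries where they do the work, as an engineer would, in place of code of your own. Each camera call takes 0.05 s, during which the arm holds its last target. There are 200 camera calls.

### The job

With the hand sweeper, sweep all four pieces from the green mat fully into the return bay without touching them with the hand, then leave the sweeper standing upright on the bench, clear of the bay. Work the tally counter's lever exactly one full stroke for each brass bush swept in (black nuts are not counted) and leave it up. Leave the pieces on the red-edged hold mat, the jar and the arbor alone.

Things in the scene. Friction and masses are not known exactly. Their poses are not given: they have to be found in the camera images.
- bay: Return bay, fixed. Origin: bench level (z = 0), middle of the open mouth; +x points into the bay, z up. Floor flush with the bench, no step; pale-green walls 30 mm high, 8 mm thick, inner faces at y = +-88 mm and x = +125 mm. Before the mouth a flush dark-green mat, x -165 to 0, y +-88 mm; the four pieces on it lie within x -145 to -35 mm, y +-55 mm.
- hold_mat: Flush red-edged white mat, 100 x 170 mm, fixed beyond the bay; two loose pieces stand on it and stay there. Origin: its centre, long side along y.
- bush1: Brass-yellow round bush with a black bore spot on top, diameter 30 mm, 26 mm high, 0.11 kg, standing upright. Origin: centre of its underside. It starts on the green mat or on the hold mat.
- bush2: Brass-yellow round bush with a black bore spot on top, diameter 30 mm, 26 mm high, 0.11 kg, standing upright. Origin: centre of its underside. It starts on the green mat or on the hold mat.
- bush3: Brass-yellow round bush with a black bore spot on top, diameter 30 mm, 26 mm high, 0.11 kg, standing upright. Origin: centre of its underside. It starts on the green mat or on the hold mat.
- bush4: Brass-yellow round bush with a black bore spot on top, diameter 30 mm, 26 mm high, 0.11 kg, standing upright. Origin: centre of its underside. It starts on the green mat or on the hold mat.
- nut1: Black hexagonal nut with a pale grey bore spot on top, about 30 mm across, 26 mm high, 0.09 kg, standing upright. Origin: centre of its underside. It starts on the green mat or on the hold mat.
- nut2: Black hexagonal nut with a pale grey bore spot on top, about 30 mm across, 26 mm high, 0.09 kg, standing upright. Origin: centre of its underside. It starts on the green mat or on the hold mat.
- sweeper: Hand sweeper, 0.3 kg, stands by itself. Origin: underside, middle of the blade; +x is the sweeping side (starts roughly towards the bay). Blade front face at x = +4 mm, 150 mm wide along y; wings at both ends from x = -25 to +40, 140 mm apart inside; all 32 mm high. Stem 60 x 12 mm to z = 61; orange grip bar z 61 to 106 mm, 22 mm thick along x, 90 mm along y: pinch it from above across x.
- counter: Bench tally counter screwed down: grey housing 94 x 67 mm, 124 mm high, on a base 130 x 110 mm and 12 mm thick, with a clear closed top over a drum. Origin: centre of its underside; the lever reaches out to -x (towards the robot) along its +y side.
- lever_axis (a point): Hinge axis of the tally lever (it runs along the counter's y axis), 75 mm above the bench, at the lever's own y (47 mm to the counter's +y).
- lever_pad (a point): Centre of the top face of the lever's red press pad (34 x 40 x 10 mm), 98 mm from the hinge axis. At rest it slopes 0.41 rad up away from the housing, its centre about 119 mm above the bench; fully down about 46 mm, 0.35 rad below level. It swings in an arc about lever_axis and springs back when let go.
- lever (a joint): Angle of the tally lever: 0 at rest (up), 0.764 rad at its lower stop. Spring return; pressing at the pad takes about 2 N at first and 5 N at the stop. Each full press to the stop advances the drum by one face; it must come up fully (to 0) before the next press counts.
- drum (a joint): Angle of the counter drum, 0 at the start (red face up under the yellow marks), + 0.524 rad (one face, showing 1, 2, 3.. white pips) for each full lever stroke. The drum stays where it is when the lever returns and cannot be turned back.
- grease_jar: White jar with a blue cap, 64 mm diameter, 75 mm high; a bystander. Origin: centre of its underside.
- arbor: Steel taper arbor standing on its flange, 52 mm diameter, 85 mm high; a bystander. Origin: centre of its underside.

How it is judged:
At the end, for the whole second after the job is handed in: The green mat's four pieces are in the bay (centres 12 mm past the mouth), the other two on the hold mat, all at rest; drum advanced one face (0.524 rad, +-0.13) per brass bush swept in; lever up (under 0.1 rad); sweeper upright (tilt under 0.12 rad) on the bench, all outside the bay (((x of bush1 in the frame of bay between 0.012 and 0.125 m and y of bush1 in the frame of bay between -0.088 and 0.088 m and height (world z) of bush1 below 0.03 m) or horizontal distance between bush1 and hold_mat below 0.085 m) and ((x of bush2 in the frame of bay between 0.012 and 0.125 m and y of bush2 in the frame of bay between -0.088 and 0.088 m and height (world z) of bush2 below 0.03 m) or horizontal distance between bush2 and hold_mat below 0.085 m) and ((x of bush3 in the frame of bay between 0.012 and 0.125 m and y of bush3 in the frame of bay between -0.088 and 0.088 m and height (world z) of bush3 below 0.03 m) or horizontal distance between bush3 and hold_mat below 0.085 m) and ((x of bush4 in the frame of bay between 0.012 and 0.125 m and y of bush4 in the frame of bay between -0.088 and 0.088 m and height (world z) of bush4 below 0.03 m) or horizontal distance between bush4 and hold_mat below 0.085 m) and ((x of nut1 in the frame of bay between 0.012 and 0.125 m and y of nut1 in the frame of bay between -0.088 and 0.088 m and height (world z) of nut1 below 0.03 m) or horizontal distance between nut1 and hold_mat below 0.085 m) and ((x of nut2 in the frame of bay between 0.012 and 0.125 m and y of nut2 in the frame of bay between -0.088 and 0.088 m and height (world z) of nut2 below 0.03 m) or horizontal distance between nut2 and hold_mat below 0.085 m) and linear speed of each of bush1, bush2, bush3, bush4, nut1, nut2, sweeper below 0.02 m/s and (((x of nut1 in the frame of bay between 0.012 and 0.125 m and y of nut1 in the frame of bay between -0.088 and 0.088 m and height (world z) of nut1 below 0.03 m) and (x of nut2 in the frame of bay between 0.012 and 0.125 m and y of nut2 in the frame of bay between -0.088 and 0.088 m and height (world z) of nut2 below 0.03 m) and value of joint drum between 0.917 and 1.177 rad) or ((x of nut1 in the frame of bay between 0.012 and 0.125 m and y of nut1 in the frame of bay between -0.088 and 0.088 m and height (world z) of nut1 below 0.03 m) and horizontal distance between nut2 and hold_mat below 0.085 m and value of joint drum between 1.441 and 1.701 rad) or (horizontal distance between nut1 and hold_mat below 0.085 m and (x of nut2 in the frame of bay between 0.012 and 0.125 m and y of nut2 in the frame of bay between -0.088 and 0.088 m and height (world z) of nut2 below 0.03 m) and value of joint drum between 1.441 and 1.701 rad) or (horizontal distance between each of nut1, nut2 and hold_mat below 0.085 m and value of joint drum between 1.964 and 2.224 rad)) and value of joint lever below 0.1 rad and angle between sweeper's own z axis and vertical below 0.12 rad and height (world z) of sweeper below 0.01 m and (x of sweeper in the frame of bay below -0.03 m or x of sweeper in the frame of bay above 0.14 m or y of sweeper in the frame of bay above 0.105 m or y of sweeper in the frame of bay below -0.105 m)); the robot touches nothing.
It fails at once if the robot itself (hand or arm) touches a loose piece (contact force between any of the arm, the fingers and bush1 above 0.3 N or contact force between any of the arm, the fingers and bush2 above 0.3 N or contact force between any of the arm, the fingers and bush3 above 0.3 N or contact force between any of the arm, the fingers and bush4 above 0.3 N or contact force between any of the arm, the fingers and nut1 above 0.3 N or contact force between any of the arm, the fingers and nut2 above 0.3 N).
It fails at once if a piece on the hold mat is moved by more than 20 mm ((horizontal distance between bush1 and hold_mat below 0.085 m and distance of bush1 from where it was at the start of the episode above 0.02 m) or (horizontal distance between bush2 and hold_mat below 0.085 m and distance of bush2 from where it was at the start of the episode above 0.02 m) or (horizontal distance between bush3 and hold_mat below 0.085 m and distance of bush3 from where it was at the start of the episode above 0.02 m) or (horizontal distance between bush4 and hold_mat below 0.085 m and distance of bush4 from where it was at the start of the episode above 0.02 m) or (horizontal distance between nut1 and hold_mat below 0.085 m and distance of nut1 from where it was at the start of the episode above 0.02 m) or (horizontal distance between nut2 and hold_mat below 0.085 m and distance of nut2 from where it was at the start of the episode above 0.02 m)).
It fails at once if the grease jar or the arbor is moved by more than 30 mm (distance of any of grease_jar, arbor from where it was at the start of the episode above 0.03 m).
It also fails if it takes over 61 s, if anything falls off the work surface, if the arm or the gripper's body presses on something with over 40 N, if the wrist force passes 120 N, or if a joint passes its speed limit or range.

## Working session

There is one attempt and no reset: what is moved stays moved. The work goes in short steps, Python scripts to look and compute and a tool call to move; the robot and the scene stay as the last step left them, time stands still between calls to the robot, and variables do not carry over. Pictures are saved under pics/ and viewed, at most 12 in all, crops included, and the job is handed in when it is done.

Besides the shell and the picture viewer there is one more tool, called after "Request:" by a JSON object that holds its "name" and its "arguments". apply_moves: Moves the arm, as the interface text tells. Its arguments: {"type":"object","properties":{"steps":{"type":"array"},"grip_force":{"type":"number"}},"required":["steps"]}

```bash
mkdir -p pics; cat > h.py <<'E'
import numpy as np, cv2
from plant import robot, eyes
def ray(cal,px):
    K=np.array(cal["K"]);k=cal["k1"]
    d=np.array([(px[0]-K[0,2])/K[0,0],(px[1]-K[1,2])/K[1,1]])
    u=d.copy()
    for _ in range(30): u=d/(1+k*(u@u))
    R=np.array(cal["R"]);t=np.array(cal["t"])
    return -R.T@t, R.T@np.array([u[0],u[1],1.])
def at_z(cal,px,z):
    o,v=ray(cal,px); return o+v*(z-o[2])/v[2]
def proj(cal,X):
    K=np.array(cal["K"]);c=np.array(cal["R"])@np.array(X,float)+np.array(cal["t"])
    u=c[:2]/c[2];u=u*(1+cal["k1"]*(u@u));return K[:2,:2]@u+K[:2,2]
E
python3 - <<'E'
from h import *
s=robot.read_state();print({k:np.round(v,3) for k,v in s.items()},robot.grip_point_offset)
for c in("top","scene"):
    im=eyes.read_camera(c);cv2.imwrite(f"pics/{c}0.png",cv2.resize(im[...,::-1],(800,600)))
    cal=eyes.calibration(c)
    H={"bay":0,"hold_mat":0,"sweeper":0,"counter":0,"lever_axis":.075,"lever_pad":.119,"grease_jar":0,"arbor":0,"bush1":0,"nut1":0}
    for n,z in H.items():
        for d in eyes.place_of(c,n)[:6]:
            if d["conf"]>.2: print(c,n,round(d["conf"],2),np.round(d["xy"],1),np.round(at_z(cal,d["xy"],z),3))
E
```

```text
{'t': np.float64(0.0), 'q': array([-1.247,  0.131,  1.489, -0.   ,  1.523, -0.085]), 'dq': array([ 0.001,  0.   , -0.001,  0.001,  0.   , -0.002]), 'joint_torque': array([ 2.0000e-03, -5.5983e+01, -4.9176e+01,  7.7000e-02,  3.6000e-02,
       -0.0000e+00]), 'tool_pos': array([ 0.238, -0.55 ,  0.218]), 'orientation': array([-3.074, -0.637,  0.   ]), 'force': array([ 0.576,  0.605, -0.161]), 'wrist_torque': array([0.024, 0.03 , 0.039]), 'gripper_force': np.float64(0.0), 'opening': np.float64(0.093)} 0.0188
top bay 0.6 [284.5 229.1] [ 0.515 -0.005  0.   ]
top hold_mat 0.8 [306.8 129.6] [ 0.779 -0.072  0.   ]
top hold_mat 0.65 [163.9 232.5] [0.511 0.31  0.   ]
top sweeper 0.85 [390.8 237.7] [ 0.486 -0.284  0.   ]
top counter 0.64 [163.1 231.5] [0.514 0.312 0.   ]
top lever_axis 0.59 [140.6 228.8] [0.518 0.351 0.075]
top lever_axis 0.28 [392.  238.7] [ 0.482 -0.264  0.075]
top lever_pad 0.62 [124.4 261.8] [0.439 0.377 0.119]
top grease_jar 0.88 [190.5 155.1] [0.716 0.24  0.   ]
top arbor 0.7 [386.3 156.8] [ 0.701 -0.283  0.   ]
top bush1 0.67 [306.9 210.3] [ 0.562 -0.065  0.   ]
top bush1
[... 469 characters left out ...]
ne sweeper 0.6 [183.7 131.1] [ 0.484 -0.292  0.   ]
scene counter 0.63 [370.2 239.8] [0.516 0.317 0.   ]
scene lever_axis 0.68 [397.7 231.4] [0.513 0.359 0.075]
scene lever_pad 0.89 [426.9 198.7] [0.428 0.38  0.119]
scene grease_jar 0.63 [300.6 284.8] [0.712 0.233 0.   ]
scene arbor 0.96 [132.  176.9] [ 0.697 -0.295  0.   ]
scene bush1 0.59 [159.2 236.8] [ 0.796 -0.11  -0.   ]
scene bush1 0.55 [230.7 154.7] [ 0.481 -0.122  0.   ]
scene bush1 0.55 [214.7 164.4] [ 0.536 -0.138  0.   ]
scene bush1 0.48 [233.9 183.1] [ 0.56  -0.056  0.   ]
scene nut1 0.71 [245.9 163.9] [ 0.485 -0.068 -0.   ]
scene nut1 0.45 [187.1 249.4] [ 0.785 -0.033  0.   ]
scene nut1 0.34 [214.8 168.5] [ 0.548 -0.129  0.   ]
```

View pics/top0.png

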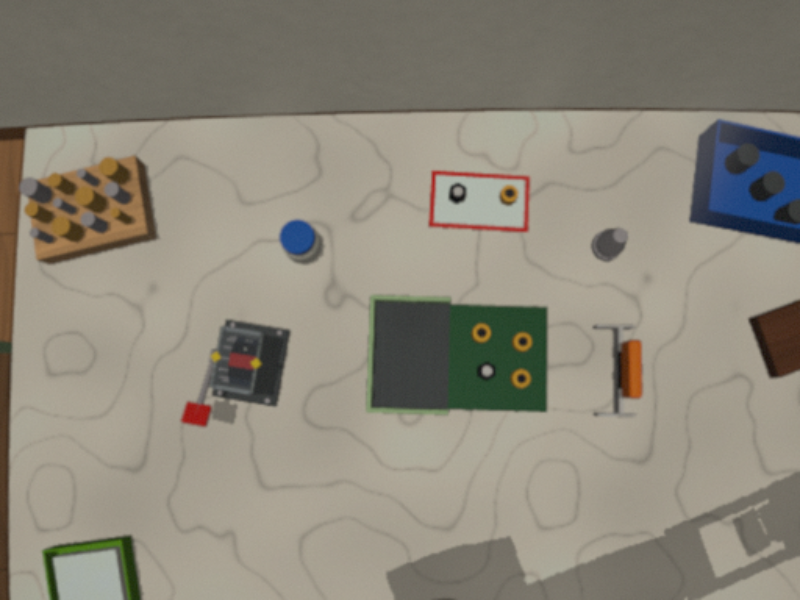

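View pics/scene0.png

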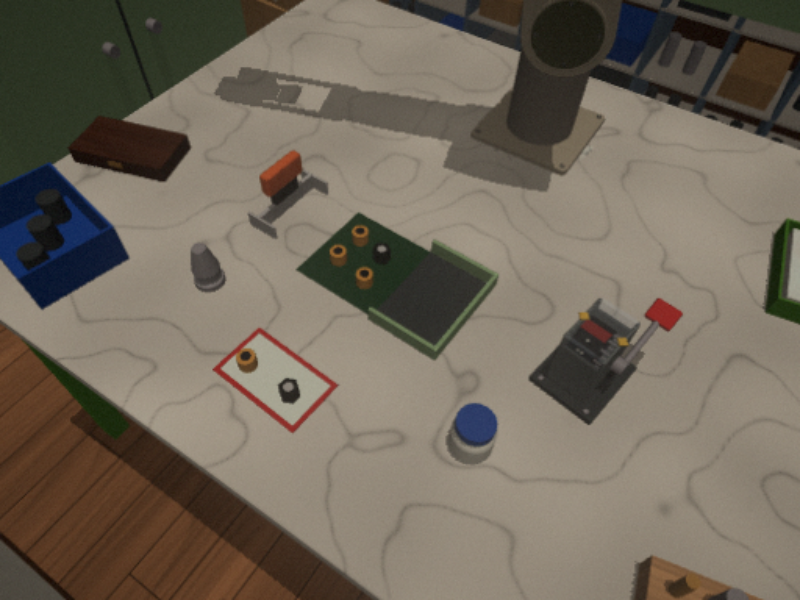

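The green mat holds 3 bushes (800×600 px: 481,333; 522,342; 521,378) and 1 nut (486,371), so I need three strokes. The hold mat has one bush and one nut. The bay opens towards world −y, and the sweeper stands at about (630,370).

```bash
python3 - <<'E'
from h import *
im=eyes.read_camera("top");cal=eyes.calibration("top")
hsv=cv2.cvtColor(im,cv2.COLOR_RGB2HSV)
def comp(m,roi):
    x0,y0,x1,y1=roi;z=np.zeros_like(m);z[y0:y1,x0:x1]=m[y0:y1,x0:x1]
    n,l,s,c=cv2.connectedComponentsWithStats(z);i=1+np.argmax(s[1:,4]);return (l==i).astype(np.uint8)
def rect(m,z,name):
    p=np.argwhere(m)[:,::-1].astype(float)
    h=cv2.convexHull(p.astype(np.float32))[:,0]
    w=np.array([at_z(cal,q,z)[:2] for q in h])
    r=cv2.minAreaRect((w*1000).astype(np.float32));print(name,np.round(r[0],1),np.round(r[1],1),round(r[2],2),m.sum())
    print(np.round(cv2.boxPoints(r),0).tolist())
R,G,B=[im[...,i].astype(int) for i in range(3)]
rect(comp(((G>R+15)&(G>B+8)&(G<110)).astype(np.uint8),(285,190,355,268)),0,"mat")
rect(comp(((hsv[...,0]<14)&(hsv[...,1]>150)&(hsv[...,2]>100)).astype(np.uint8),(370,200,430,275)),.106,"gripbar")
rect(comp(((R>150)&(G<70)).astype(np.uint8),(105,245,140,280)),.119,"pad")
rect(comp(((R>130)&(G<90)&(B<90)).astype(np.uint8),(270,105,345,152)),0,"hold")
# dark blade top (z=.032)
rect(comp((im.max(2)<95).astype(np.uint8),(376,205,400,270)),.032,"blade")
big=cv2.resize(im[200:280,270:430,::-1],None,fx=5,fy=5,interpolation=cv2.INTER_CUBIC);cv2.imwrite("pics/crop.png",big)
E
```

```text
mat [514.2 -92.6] [163.1 172.1] 87.3 3509
[[424.0, -170.0], [596.0, -178.0], [604.0, -15.0], [432.0, -7.0]]
gripbar [ 488.2 -287.9] [17.1 83.5] 87.09 272
[[446.0, -294.0], [529.0, -299.0], [530.0, -281.0], [447.0, -277.0]]
pad [433.  376.2] [34.4 27.4] 78.51 156
[[416.0, 362.0], [443.0, 357.0], [450.0, 390.0], [423.0, 396.0]]
hold [782.4 -71.5] [167.8  98.5] 85.36 364
[[727.0, -151.0], [825.0, -159.0], [838.0, 8.0], [740.0, 16.0]]
blade [ 488.1 -287.6] [ 17.7 134.8] 88.32 277
[[420.0, -294.0], [555.0, -298.0], [556.0, -281.0], [421.0, -277.0]]
```

View pics/crop.png

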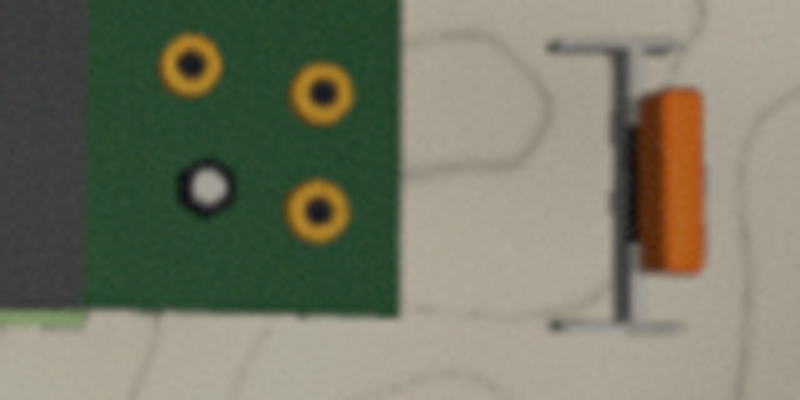

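```bash
cat >> h.py <<'E'
from scipy.spatial.transform import Rotation as Ro
def plan(wps,step=0.9,P=None,R=None):
    """wps: (x,y,z,yaw of tool x in deg, finger%, max step units)"""
    s=robot.read_state();p=np.array(s["tool_pos"]) if P is None else P
    R=Ro.from_rotvec(s["orientation"]) if R is None else R
    rows=[]
    for x,y,z,yaw,f,st in wps:
        c,sn=np.cos(np.radians(yaw)),np.sin(np.radians(yaw))
        T=Ro.from_matrix(np.array([[c,sn,0],[sn,-c,0],[0,0,-1]]))
        d=np.array([x,y,z])-p;w=(R.inv()*T).as_rotvec()
        n=int(max(1,np.ceil(np.abs(R.inv().apply(d)).max()/.03/st),np.ceil(np.linalg.norm(d)/.03/1.3),np.ceil(np.degrees(np.linalg.norm(w))/6/.95)))
        for i in range(n):
            t=R.inv().apply((np.array([x,y,z])-p)/(n-i))/.03
            r=(R.inv()*T).as_rotvec()/(n-i)/np.radians(6)
            t,r=np.round(t,2)+0,np.round(r,2)+0
            rows.append([*t.tolist(),*r.tolist(),f])
            p=p+R.apply(t*.03);R=R*Ro.from_rotvec(r*np.radians(6))
    print(len(rows))
    for k in range(0,len(rows),12): print([v for r in rows[k:k+12] for v in r])
    print(np.round(p,4),np.round(R.as_rotvec(),3))
E
python3 -c "
from h import *
plan([(.488,-.288,.14,-3,100,1),(.488,-.288,.067,-3,100,1)])"
```

```text
15
[0.93, -0.39, 0.22, 0.0, 0.0, 0.37, 100, 0.91, -0.43, 0.22, 0.0, 0.0, 0.37, 100, 0.89, -0.46, 0.22, 0.0, 0.0, 0.37, 100, 0.87, -0.5, 0.22, 0.0, 0.0, 0.37, 100, 0.85, -0.53, 0.22, 0.0, 0.0, 0.37, 100, 0.83, -0.57, 0.22, 0.0, 0.0, 0.36, 100, 0.81, -0.6, 0.22, 0.0, 0.0, 0.37, 100, 0.79, -0.63, 0.22, 0.0, 0.0, 0.36, 100, 0.76, -0.65, 0.22, 0.0, 0.0, 0.37, 100, 0.74, -0.69, 0.21, 0.0, 0.0, 0.36, 100, 0.71, -0.71, 0.22, 0.0, 0.0, 0.37, 100, 0.69, -0.74, 0.21, 0.0, 0.0, 0.36, 100]
[0.0, 0.0, 0.81, 0.0, 0.0, 0.0, 100, 0.0, 0.0, 0.81, 0.0, 0.0, 0.0, 100, 0.0, 0.0, 0.81, 0.0, 0.0, 0.0, 100]
[ 0.488  -0.2879  0.0671] [ 3.141 -0.082 -0.   ]
```

Request:
{"name": "apply_moves", "arguments": {"steps": [0.93, -0.39, 0.22, 0, 0, 0.37, 100, 0.91, -0.43, 0.22, 0, 0, 0.37, 100, 0.89, -0.46, 0.22, 0, 0, 0.37, 100, 0.87, -0.5, 0.22, 0, 0, 0.37, 100, 0.85, -0.53, 0.22, 0, 0, 0.37, 100, 0.83, -0.57, 0.22, 0, 0, 0.36, 100, 0.81, -0.6, 0.22, 0, 0, 0.37, 100, 0.79, -0.63, 0.22, 0, 0, 0.36, 100, 0.76, -0.65, 0.22, 0, 0, 0.37, 100, 0.74, -0.69, 0.21, 0, 0, 0.36, 100, 0.71, -0.71, 0.22, 0, 0, 0.37, 100, 0.69, -0.74, 0.21, 0, 0, 0.36, 100]}}

```text
t: 2.15
tool_pos: [0.4889, -0.2867, 0.1399]
orientation: [3.14, -0.085, 0.0]
force: [0.0, -0.7, -0.1]
opening: 0.0931
gripper_force: 0.0
```

```bash
python3 - <<'E'
from h import *
s=robot.read_state();print(s["t"],np.round(s["tool_pos"],4),np.round(s["orientation"],3))
im=eyes.read_camera("wrist");cv2.imwrite("pics/w1.png",im[...,::-1]);cal=eyes.calibration("wrist")
hsv=cv2.cvtColor(im,cv2.COLOR_RGB2HSV)
m=((hsv[...,0]<14)&(hsv[...,1]>150)&(hsv[...,2]>130)).astype(np.uint8)
n,l,st,c=cv2.connectedComponentsWithStats(m);i=1+np.argmax(st[1:,4])
p=np.argwhere(l==i)[:,::-1]
w=np.array([at_z(cal,q,.106)[:2] for q in p[::5]])
r=cv2.minAreaRect((w*1000).astype(np.float32));print(r,np.round(cv2.boxPoints(r)).tolist())
plan([(.488,-.288,.067,-3,100,1)])
E
```

```text
2.15 [ 0.4889 -0.2867  0.1399] [ 3.14  -0.085  0.   ]
((499.31719970703125, -284.89996337890625), (14.964777946472168, 83.4676284790039), 87.49900817871094) [[457.0, -291.0], [541.0, -294.0], [541.0, -279.0], [458.0, -276.0]]
3
[-0.04, 0.07, 0.79, -0.01, 0.0, -0.01, 100, -0.03, 0.06, 0.79, -0.01, 0.0, -0.01, 100, -0.04, 0.07, 0.8, -0.01, -0.01, 0.0, 100]
[ 0.4879 -0.288   0.067 ] [-3.14e+00  8.20e-02  1.00e-03]
```

View pics/w1.png

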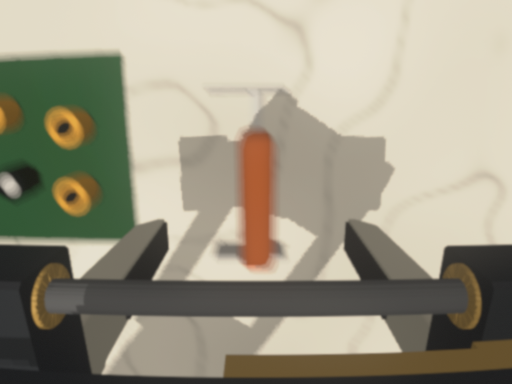

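Request:
{"name": "apply_moves", "arguments": {"steps": [0.05, 0.03, 0.8, 0, 0, 0, 100, 0.05, 0.03, 0.8, 0, 0, 0, 100, 0.05, 0.03, 0.8, 0, 0, 0, 30, 0, 0, 0, 0, 0, 0, 5, 0, 0, 0, 0, 0, 0, 5, 0, 0, 0, 0, 0, 0, 5, 0, 0, 0, 0, 0, 0, 5, 0, 0, 0, 0, 0, 0, 5], "grip_force": 40}}

```text
t: 2.87
tool_pos: [0.4935, -0.2918, 0.0702]
orientation: [3.139, -0.082, 0.004]
force: [-0.9, 0.3, 0.3]
opening: 0.0575
gripper_force: 0.0
```

```bash
python3 - <<'E'
from h import *
s=robot.read_state();print(s["t"],np.round(s["tool_pos"],4),np.round(s["orientation"],3),s["opening"],s["gripper_force"],s["force"])
im=eyes.read_camera("wrist");cv2.imwrite("pics/w2.png",im[...,::-1])
im=eyes.read_camera("top");cv2.imwrite("pics/crop2.png",cv2.resize(im[190:290,270:430,::-1],None,fx=5,fy=5,interpolation=cv2.INTER_CUBIC))
im=eyes.read_camera("scene");cv2.imwrite("pics/s2.png",im[...,::-1])
for c in ("wrist","top","scene"):
  for n in ("sweeper","bay","hold_mat"):
    for d in eyes.place_of(c,n)[:2]: print(c,n,round(d["conf"],2),np.round(at_z(eyes.calibration(c),d["xy"],0),3))
E
```

```text
2.8667 [ 0.4935 -0.2918  0.0702] [ 3.139 -0.082  0.004] 0.0575072750609316 0.0 [-0.88298455  0.27389127  0.33932989]
wrist sweeper 0.93 [ 0.488 -0.291  0.   ]
top sweeper 0.79 [ 0.483 -0.295  0.   ]
top sweeper 0.56 [ 0.802 -0.11   0.   ]
top bay 0.64 [ 0.52  -0.008  0.   ]
top hold_mat 0.93 [ 0.786 -0.076  0.   ]
scene sweeper 0.84 [ 0.491 -0.295  0.   ]
scene bay 0.63 [ 0.515 -0.008  0.   ]
scene hold_mat 0.56 [ 0.78  -0.073  0.   ]
```

View pics/crop2.png

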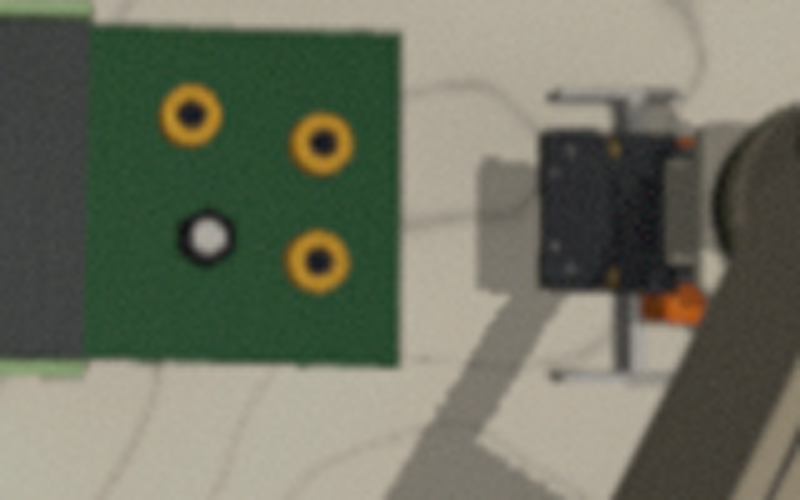

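Request:
{"name": "apply_moves", "arguments": {"steps": [0, 0, 0.1, 0, 0, 0, 0, 0, 0, 0, 0, 0, 0, 0, 0, 0, 0, 0, 0, 0, 0, 0, 0, 0, 0, 0, 0, 0, 0, 0, 0, 0, 0, 0, 0, 0, 0, 0, 0, 0, 0, 0, 0, 0, 0, 0, 0, 0, 0, 0, 0, 0, 0, 0, 0, 0, 0, 0, 0, 0, 0, 0, 0, 0, 0, 0, 0, 0, 0, 0], "grip_force": 40}}

```text
t: 4.3
tool_pos: [0.4925, -0.2911, 0.068]
orientation: [3.14, -0.082, 0.0]
force: [-11.5, 6.7, 25.2]
opening: 0.0221
gripper_force: 40.0
```

```bash
python3 - <<'E'
from h import *
s=robot.read_state();print(s["t"],np.round(s["tool_pos"],4),np.round(s["orientation"],3),s["opening"],s["gripper_force"],s["force"])
cal=eyes.calibration("top")
f=lambda q,z:at_z(cal,((q[0]+.5)/5-.5+270,(q[1]+.5)/5-.5+190),z)[:2]
a,b,c,d=[f(q,0) for q in((90,25),(400,35),(398,367),(88,360))]
print("mat",*np.round([a,b,c,d],4)); u=(a+d-b-c)/2;u/=np.linalg.norm(u);v=np.array([-u[1],u[0]]);O=(a+d)/2
print("bay",O,np.degrees(np.arctan2(u[1],u[0])))
for n,q,z in(("wingA",(550,97),.032),("wingB",(555,376),.032),("b",(191,115),.026),("b",(322,143),.026),("b",(318,261),.026),("n",(207,238),.026)):
    p=f(q,z);print(n,np.round(p,4),np.round([(p-O)@u,(p-O)@v],4))
E
```

```text
4.3 [ 0.4925 -0.2911  0.068 ] [ 3.14  -0.082  0.   ] 0.02206933399587717 39.960644245147705 [-11.48852931   6.70026001  25.19472744]
mat [ 0.6047 -0.0158] [ 0.5962 -0.1791] [ 0.423  -0.1711] [ 0.4304 -0.0103]
bay [ 0.51756823 -0.01303935] 87.17227896111814
wingA [ 0.559  -0.2486] [-0.2332 -0.053 ]
wingB [ 0.4174 -0.2447] [-0.2363  0.0886]
b [ 0.5542 -0.0646] [-0.0497 -0.0391]
b [ 0.5384 -0.1312] [-0.117  -0.0267]
b [ 0.4785 -0.127 ] [-0.1157  0.0334]
n [ 0.4914 -0.0708] [-0.059   0.0233]
```

```bash
python3 - <<'E'
from h import *
O=np.array([.5176,-.0130]);a=np.radians(87.17);u=np.array([np.cos(a),np.sin(a)]);v=np.array([-u[1],u[0]])
W=lambda x,y:O+x*u+y*v
print(W(-.26,-.0086),W(.008,-.0086))
plan([(*W(-.255,-.0086),.0695,-2.9,0,.3),(*W(-.01,-.0086),.0695,-2.9,0,.45),(*W(.008,-.0086),.0695,-2.9,0,.2)])
E
```

```text
[ 0.5133526  -0.27310752] [ 0.52658449 -0.00543436]
25
[0.22, -0.27, -0.02, 0.0, 0.0, 0.0, 0, 0.22, -0.27, -0.01, 0.0, 0.0, -0.01, 0, 0.22, -0.26, -0.02, 0.0, 0.0, 0.0, 0, 0.0, -0.43, 0.0, 0.0, 0.0, 0.0, 0, 0.0, -0.43, 0.0, 0.0, 0.0, 0.0, 0, 0.0, -0.43, 0.0, 0.0, 0.0, 0.0, 0, 0.0, -0.43, 0.0, 0.0, 0.0, 0.0, 0, 0.0, -0.43, 0.0, 0.0, 0.0, 0.0, 0, 0.0, -0.43, 0.0, 0.0, 0.0, 0.0, 0, 0.0, -0.43, 0.0, 0.0, 0.0, 0.0, 0, 0.0, -0.43, 0.0, 0.0, 0.0, 0.0, 0, 0.0, -0.43, 0.0, 0.0, 0.0, 0.0, 0]
[0.0, -0.43, 0.0, 0.0, 0.0, 0.0, 0, 0.0, -0.43, 0.0, 0.0, 0.0, 0.0, 0, 0.0, -0.43, 0.0, 0.0, 0.0, 0.0, 0, 0.0, -0.43, 0.0, 0.0, 0.0, 0.0, 0, 0.0, -0.43, 0.0, 0.0, 0.0, 0.0, 0, 0.0, -0.43, 0.0, 0.0, 0.0, 0.0, 0, 0.0, -0.43, 0.0, 0.0, 0.0, 0.0, 0, 0.0, -0.43, 0.0, 0.0, 0.0, 0.0, 0, -0.01, -0.43, 0.0, 0.0, 0.0, 0.0, 0, 0.0, -0.43, 0.0, 0.0, 0.0, 0.0, 0, 0.0, -0.2, 0.0, 0.0, 0.0, 0.0, 0, 0.0, -0.2, 0.0, 0.0, 0.0, 0.0, 0]
[0.0, -0.2, 0.0, 0.0, 0.0, 0.0, 0]
[ 0.5266 -0.0053  0.0694] [ 3.14 -0.08  0.  ]
```

Request:
{"name": "apply_moves", "arguments": {"steps": [0, 0, -0.08, 0, 0, 0, 0, 0.22, -0.27, -0.02, 0, 0, 0, 0, 0.22, -0.27, 0, 0, 0, 0, 0, 0.22, -0.26, 0, 0, 0, 0, 0]}}

```text
t: 4.63
tool_pos: [0.514, -0.2675, 0.068]
orientation: [3.14, -0.082, -0.0]
force: [-2.0, -1.2, 1.3]
opening: 0.0216
gripper_force: 39.9
```

Request:
{"name": "apply_moves", "arguments": {"steps": [0, -0.3, -0.02, 0, 0, 0, 0, 0, -0.43, 0, 0, 0, 0, 0, 0, -0.43, 0, 0, 0, 0, 0, 0, -0.43, 0, 0, 0, 0, 0, 0, -0.43, 0, 0, 0, 0, 0, 0, -0.43, 0, 0, 0, 0, 0, 0, -0.43, 0, 0, 0, 0, 0, 0, -0.43, 0, 0, 0, 0, 0, 0, -0.43, 0, 0, 0, 0, 0, 0, -0.43, 0, 0, 0, 0, 0, 0, -0.43, 0, 0, 0, 0, 0]}}

```text
t: 5.55
tool_pos: [0.5206, -0.129, 0.0687]
orientation: [3.14, -0.082, 0.0]
force: [0.1, -0.8, -3.4]
opening: 0.0223
gripper_force: 39.9
```

```bash
python3 - <<'E'
from h import *
O=np.array([.5176,-.0130]);a=np.radians(87.17);u=np.array([np.cos(a),np.sin(a)]);v=np.array([-u[1],u[0]])
W=lambda x,y:O+x*u+y*v
s=robot.read_state();print(s["force"],(np.array(s["tool_pos"][:2])-O)@u,(np.array(s["tool_pos"][:2])-O)@v)
im=eyes.read_camera("scene");cv2.imwrite("pics/s3.png",cv2.resize(im[90:270,120:360,::-1],None,fx=3,fy=3))
plan([(*W(-.01,-.0086),s["tool_pos"][2],-2.9,0,.45),(*W(.008,-.0086),s["tool_pos"][2],-2.9,0,.2)])
E
```

```text
[ 0.10269489 -0.78035743 -3.35778104] -0.11568902107110478 -0.008718321696672427
11
[0.0, -0.43, 0.0, 0.0, 0.0, 0.0, 0, 0.0, -0.43, 0.0, 0.0, 0.0, 0.0, 0, 0.0, -0.43, 0.0, 0.0, 0.0, 0.0, 0, 0.0, -0.43, 0.0, 0.0, 0.0, 0.0, 0, 0.0, -0.43, 0.0, 0.0, 0.0, 0.0, 0, 0.0, -0.43, 0.0, 0.0, 0.0, 0.0, 0, 0.0, -0.43, 0.0, -0.01, 0.0, 0.0, 0, -0.01, -0.44, 0.0, 0.0, 0.0, -0.01, 0, 0.0, -0.2, 0.0, 0.0, 0.0, 0.0, 0, 0.0, -0.2, 0.0, 0.0, 0.0, 0.0, 0, 0.0, -0.2, 0.0, 0.0, 0.0, 0.0, 0]
[ 0.5265 -0.0054  0.0686] [-3.14e+00  7.90e-02  1.00e-03]
```

View pics/s3.png

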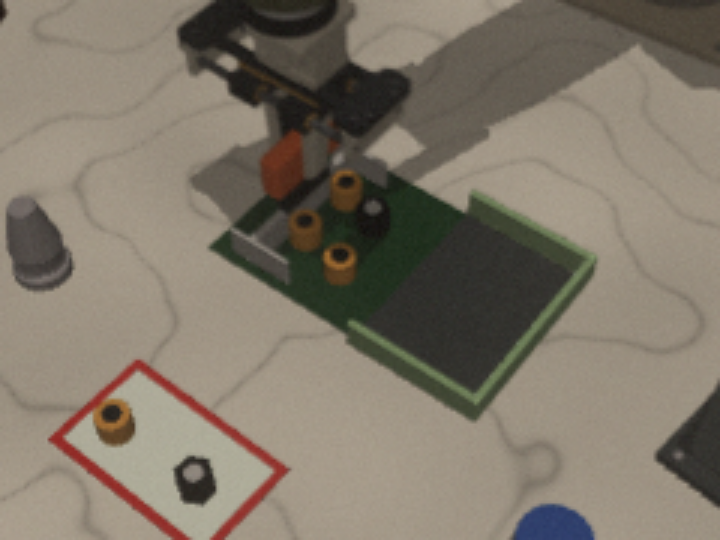

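All four pieces are between the wings (bushes at 347,190, 305,230 and 340,263; nut at 373,218), and the sweeper is lined up with the bay. I'll keep sweeping.

Request:
{"name": "apply_moves", "arguments": {"steps": [0, -0.43, 0, 0, 0, 0, 0, 0, -0.43, 0, 0, 0, 0, 0, 0, -0.43, 0, 0, 0, 0, 0, 0, -0.43, 0, 0, 0, 0, 0, 0, -0.43, 0, 0, 0, 0, 0, 0, -0.43, 0, 0, 0, 0, 0, 0, -0.43, 0, 0, 0, 0, 0, 0, -0.35, 0, 0, 0, 0, 0, 0, -0.3, 0, 0, 0, 0, 0, 0, -0.2, 0, 0, 0, 0, 0, 0, -0.15, 0, 0, 0, 0, 0, 0, 0, 0, 0, 0, 0, 0]}}

```text
t: 6.6
tool_pos: [0.5268, -0.0089, 0.0686]
orientation: [-3.14, 0.081, 0.0]
force: [-0.1, 1.2, -3.4]
opening: 0.0217
gripper_force: 39.9
```

```bash
python3 - <<'E'
from h import *
O=np.array([.5176,-.0130]);a=np.radians(87.17);u=np.array([np.cos(a),np.sin(a)]);v=np.array([-u[1],u[0]])
s=robot.read_state();print(s["force"],(np.array(s["tool_pos"][:2])-O)@u,(np.array(s["tool_pos"][:2])-O)@v)
im=eyes.read_camera("scene");cv2.imwrite("pics/s4.png",cv2.resize(im[90:270,120:360,::-1],None,fx=3,fy=3))
E
```

```text
[-0.05253351  1.15017449 -3.36763476] 0.004556673582141093 -0.009020100067324913
```

View pics/s4.png

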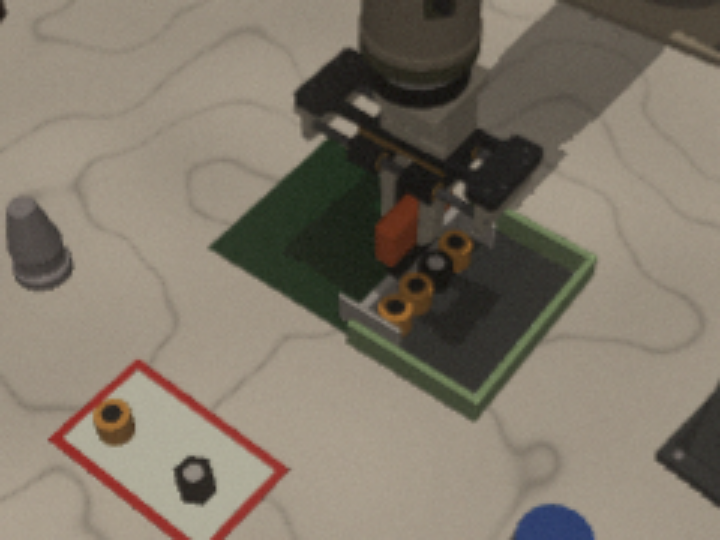

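The four pieces are lined up along the blade inside the bay. I'll push about 18 mm further for margin, then back out.

Request:
{"name": "apply_moves", "arguments": {"steps": [0, -0.15, 0, 0, 0, 0, 0, 0, -0.15, 0, 0, 0, 0, 0, 0, -0.15, 0, 0, 0, 0, 0, 0, -0.15, 0, 0, 0, 0, 0, 0, 0, 0, 0, 0, 0, 0, 0, 0.15, 0, 0, 0, 0, 0, 0, 0.3, 0, 0, 0, 0, 0, 0, 0.4, 0, 0, 0, 0, 0, 0, 0.5, 0, 0, 0, 0, 0, 0, 0.7, 0, 0, 0, 0, 0, 0, 0.7, 0, 0, 0, 0, 0, 0, 0.7, 0, 0, 0, 0, 0]}}

```text
t: 7.65
tool_pos: [0.5221, -0.0975, 0.0687]
orientation: [3.14, -0.082, 0.0]
force: [0.3, 0.2, -3.8]
opening: 0.0217
gripper_force: 39.9
```

Request:
{"name": "apply_moves", "arguments": {"steps": [0, 0.8, 0, 0, 0, 0, 0, 0, 0.8, 0, 0, 0, 0, 0, 0, 0.6, 0, 0, 0, 0, 0, 0, 0.3, 0, 0, 0, 0, 0, 0, 0, 0, 0, 0, 0, 0, 0, 0, 0.03, 0, 0, 0, 0, 0, 0, 0.02, 0, 0, 0, 0]}}

```text
t: 8.23
tool_pos: [0.5187, -0.1706, 0.068]
orientation: [3.139, -0.082, 0.001]
force: [-6.2, -4.6, 9.1]
opening: 0.0217
gripper_force: 40.0
```

```bash
python3 - <<'E'
from h import *
O=np.array([.5176,-.0130]);a=np.radians(87.17);u=np.array([np.cos(a),np.sin(a)]);v=np.array([-u[1],u[0]])
s=robot.read_state();print(s["force"],s["tool_pos"],(np.array(s["tool_pos"][:2])-O)@u)
im=eyes.read_camera("scene");cv2.imwrite("pics/s5.png",cv2.resize(im[90:270,120:360,::-1],None,fx=3,fy=3))
eyes.read_camera("top")
for c in("scene","top"):
  for n in("bush1","nut1"):
    for d in eyes.place_of(c,n):
      p=at_z(eyes.calibration(c),d["xy"],0)[:2]-O;print(c,n,round(d["conf"],2),np.round([p@u,p@v],3))
E
```

```text
[-6.20401559 -4.56653074  9.07172293] [ 0.51870633 -0.17060036  0.06802815] -0.15735353635720925
scene bush1 0.74 [-0.088 -0.28 ]
scene bush1 0.66 [ 0.045 -0.033]
scene bush1 0.6 [0.042 0.03 ]
scene bush1 0.46 [ 0.043 -0.048]
scene nut1 0.66 [0.049 0.012]
scene nut1 0.52 [-0.006 -0.27 ]
scene nut1 0.16 [0.038 0.036]
top bush1 0.73 [0.378 0.017]
top bush1 0.62 [ 0.041 -0.058]
top bush1 0.59 [ 0.034 -0.027]
top bush1 0.57 [0.045 0.042]
top bush1 0.57 [-0.092 -0.283]
top bush1 0.51 [0.036 0.003]
top nut1 0.58 [-0.008 -0.283]
```

View pics/s5.png

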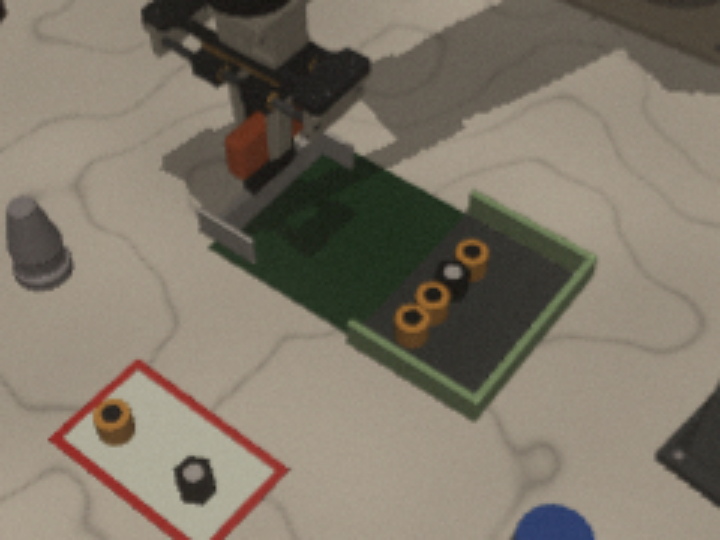

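Request:
{"name": "apply_moves", "arguments": {"steps": [0, 0, -0.02, 0, 0, 0, 60, 0, 0, 0, 0, 0, 0, 60, 0, 0, 0, 0, 0, 0, 60, 0, 0, 0, 0, 0, 0, 60, 0, 0, 0, 0, 0, 0, 60, 0, 0, 0, 0, 0, 0, 60, 0, 0, 0, 0, 0, 0, 60, 0, 0, -0.3, 0, 0, 0, 60, 0, 0, -0.9, 0, 0, 0, 60, 0, 0, -0.9, 0, 0, 0, 60, 0, 0, -0.9, 0, 0, 0, 60, 0, 0, -0.9, 0, 0, 0, 60]}}

```text
t: 9.53
tool_pos: [0.5184, -0.1703, 0.1867]
orientation: [3.14, -0.082, 0.001]
force: [0.5, -0.3, 0.0]
opening: 0.056
gripper_force: 0.0
```

```bash
python3 - <<'E'
from h import *
s=robot.read_state();print(s["force"],s["tool_pos"],s["opening"])
plan([(.428,.379,.19,-12,0,1),(.428,.379,.145,-12,0,1)])
E
```

```text
[ 0.5303161  -0.30488414  0.03843532] [ 0.51836218 -0.17025714  0.18671926] 0.056021500883744815
21
[-0.21, -0.95, -0.01, 0.0, 0.0, 0.08, 0, -0.22, -0.95, -0.01, 0.0, 0.0, 0.08, 0, -0.22, -0.95, -0.01, 0.0, 0.0, 0.08, 0, -0.23, -0.95, -0.01, 0.0, 0.0, 0.08, 0, -0.24, -0.95, 0.0, 0.0, 0.0, 0.08, 0, -0.25, -0.94, -0.01, 0.0, 0.0, 0.08, 0, -0.26, -0.94, 0.0, 0.0, 0.0, 0.08, 0, -0.26, -0.94, -0.01, 0.0, 0.0, 0.08, 0, -0.27, -0.94, 0.0, 0.0, 0.0, 0.08, 0, -0.28, -0.94, -0.01, 0.0, 0.0, 0.08, 0, -0.29, -0.93, 0.0, 0.0, 0.0, 0.08, 0, -0.3, -0.93, -0.01, 0.0, 0.0, 0.08, 0]
[-0.3, -0.93, 0.0, 0.0, 0.0, 0.08, 0, -0.31, -0.93, -0.01, 0.0, 0.0, 0.08, 0, -0.32, -0.92, 0.0, 0.0, 0.0, 0.08, 0, -0.33, -0.92, -0.01, 0.0, 0.0, 0.08, 0, -0.33, -0.92, 0.0, 0.0, 0.0, 0.07, 0, -0.34, -0.92, -0.01, 0.0, 0.0, 0.08, 0, -0.35, -0.91, 0.0, 0.0, 0.0, 0.07, 0, 0.0, 0.0, 0.75, 0.0, 0.0, 0.0, 0, 0.0, 0.0, 0.75, 0.0, 0.0, 0.0, 0]
[0.428  0.379  0.1449] [ 3.124e+00 -3.280e-01  1.000e-03]
```

Request:
{"name": "apply_moves", "arguments": {"steps": [-0.21, -0.95, -0.01, 0, 0, 0.08, 0, -0.22, -0.95, -0.01, 0, 0, 0.08, 0, -0.22, -0.95, -0.01, 0, 0, 0.08, 0, -0.23, -0.95, -0.01, 0, 0, 0.08, 0, -0.24, -0.95, 0, 0, 0, 0.08, 0, -0.25, -0.94, -0.01, 0, 0, 0.08, 0, -0.26, -0.94, 0, 0, 0, 0.08, 0, -0.26, -0.94, -0.01, 0, 0, 0.08, 0, -0.27, -0.94, 0, 0, 0, 0.08, 0, -0.28, -0.94, -0.01, 0, 0, 0.08, 0, -0.29, -0.93, 0, 0, 0, 0.08, 0, -0.3, -0.93, -0.01, 0, 0, 0.08, 0]}}

```text
t: 10.53
tool_pos: [0.4609, 0.1779, 0.188]
orientation: [-3.132, 0.24, -0.001]
force: [0.1, 0.5, -0.4]
opening: 0.0005
gripper_force: 0.0
```

Request:
{"name": "apply_moves", "arguments": {"steps": [-0.3, -0.93, 0, 0, 0, 0.08, 0, -0.31, -0.93, -0.01, 0, 0, 0.08, 0, -0.32, -0.92, 0, 0, 0, 0.08, 0, -0.33, -0.92, -0.01, 0, 0, 0.08, 0, -0.33, -0.92, 0, 0, 0, 0.07, 0, -0.34, -0.92, -0.01, 0, 0, 0.08, 0, -0.35, -0.91, 0, 0, 0, 0.07, 0, 0, 0, 0.75, 0, 0, 0, 0, 0, 0, 0.65, 0, 0, 0, 0, 0, 0, 0, 0, 0, 0, 0]}}

```text
t: 11.37
tool_pos: [0.4257, 0.3781, 0.1422]
orientation: [3.12, -0.326, -0.007]
force: [-0.2, -0.2, -1.5]
opening: 0.0001
gripper_force: 0.0
```

```bash
python3 - <<'E'
from h import *
s=robot.read_state();print(s["force"],s["tool_pos"],s["opening"])
w=eyes.read_camera("wrist");im=eyes.read_camera("scene")
a=cv2.resize(im[150:290,310:470],(457,400));b=cv2.resize(w,None,fx=.65,fy=.65)
cv=np.zeros((400,800,3),np.uint8);cv[:,:457]=a;cv[:250,457:790]=b
cv2.imwrite("pics/c6.png",cv[...,::-1])
for c in("wrist","scene"):
  for n,z in(("lever_pad",.119),("lever_axis",.075),("counter",0)):
    for d in eyes.place_of(c,n)[:2]: print(c,n,round(d["conf"],2),np.round(at_z(eyes.calibration(c),d["xy"],z),3))
E
```

```text
[-0.22352898 -0.18539954 -1.45231772] [0.42569806 0.37809504 0.14223174] 9.438371292687083e-05
wrist lever_pad 0.55 [0.436 0.374 0.119]
wrist lever_axis 0.92 [0.526 0.358 0.075]
wrist counter 0.75 [0.52  0.314 0.   ]
scene lever_pad 0.67 [0.425 0.375 0.119]
scene lever_pad 0.35 [0.596 0.038 0.119]
scene lever_axis 0.59 [0.524 0.362 0.075]
scene counter 0.91 [0.512 0.321 0.   ]
scene counter 0.74 [ 0.517 -0.011  0.   ]
```

View pics/c6.png

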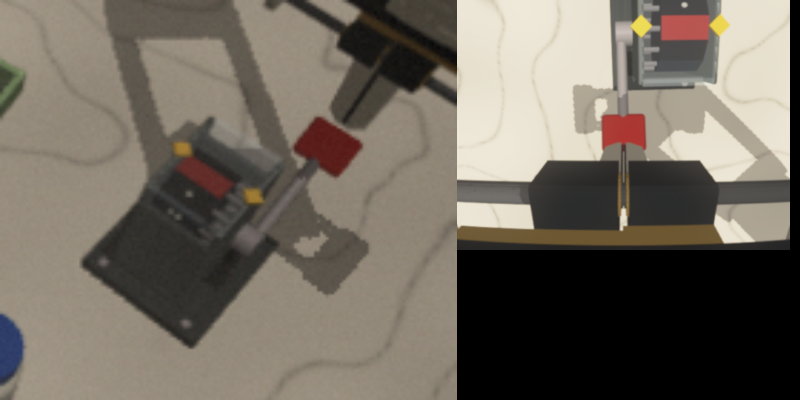

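The fingers are centred over the red pad (wrist view at 624,130 in the composite). I'll press now, feeling for the stop.

Request:
{"name": "apply_moves", "arguments": {"steps": [0, 0, 0.5, 0, 0, 0, 0, 0, 0, 0.5, 0, 0, 0, 0, 0, 0, 0.5, 0, 0, 0, 0, 0, 0, 0.5, 0, 0, 0, 0, 0, 0, 0.5, 0, 0, 0, 0, 0, 0, 0.45, 0, 0, 0, 0, 0, 0, 0, 0, 0, 0, 0]}}

```text
t: 12.35
tool_pos: [0.4278, 0.3786, 0.0562]
orientation: [3.124, -0.328, -0.001]
force: [0.3, 0.7, 3.5]
opening: 0.0003
gripper_force: 2.0
```

Request:
{"name": "apply_moves", "arguments": {"steps": [0, 0, 0.1, 0, 0, 0, 0, 0, 0, 0, 0, 0, 0, 0]}}

```text
t: 12.52
tool_pos: [0.4282, 0.3789, 0.0553]
orientation: [3.124, -0.328, 0.0]
force: [-2.2, -2.5, 4.3]
opening: 0.0006
gripper_force: 2.4
```

Request:
{"name": "apply_moves", "arguments": {"steps": [0, 0, 0.1, 0, 0, 0, 0, 0, 0, 0, 0, 0, 0, 0]}}

```text
t: 12.68
tool_pos: [0.4288, 0.3791, 0.0527]
orientation: [-3.124, 0.328, -0.002]
force: [-0.7, -2.4, 4.4]
opening: 0.0002
gripper_force: 2.4
```

Request:
{"name": "apply_moves", "arguments": {"steps": [0, 0, 0.1, 0, 0, 0, 0, 0, 0, 0, 0, 0, 0, 0]}}

```text
t: 12.85
tool_pos: [0.4291, 0.3795, 0.0497]
orientation: [-3.123, 0.328, -0.003]
force: [0.5, -1.4, 5.8]
opening: 0.0006
gripper_force: 2.4
```

Request:
{"name": "apply_moves", "arguments": {"steps": [0, 0, 0.1, 0, 0, 0, 0, 0, 0, 0, 0, 0, 0, 0]}}

```text
t: 13.02
tool_pos: [0.4295, 0.3797, 0.0481]
orientation: [-3.123, 0.328, -0.004]
force: [-2.3, -3.5, 13.6]
opening: 0.0007
gripper_force: 6.1
```

Request:
{"name": "apply_moves", "arguments": {"steps": [0, 0, 0.06, 0, 0, 0, 0, 0, 0, 0, 0, 0, 0, 0]}}

```text
t: 13.18
tool_pos: [0.4297, 0.3798, 0.0478]
orientation: [-3.123, 0.328, -0.005]
force: [-6.3, -8.3, 23.3]
opening: 0.0008
gripper_force: 12.2
```

The lever is on its stop: z has stalled at 0.048 and the force is climbing. I'll release it and check the drum.

Request:
{"name": "apply_moves", "arguments": {"steps": [0, 0, -0.5, 0, 0, 0, 0, 0, 0, -0.7, 0, 0, 0, 0, 0, 0, -0.7, 0, 0, 0, 0, 0, 0, -0.7, 0, 0, 0, 0, 0, 0, -0.6, 0, 0, 0, 0, 0, 0, -0.2, 0, 0, 0, 0, 0, 0, 0, 0, 0, 0, 0]}}

```text
t: 13.77
tool_pos: [0.4292, 0.3801, 0.1482]
orientation: [-3.121, 0.327, -0.005]
force: [0.1, -0.1, -0.2]
opening: 0.0006
gripper_force: 0.0
```

```bash
python3 - <<'E'
from h import *
s=robot.read_state();print(s["force"],s["tool_pos"])
w=eyes.read_camera("wrist");im=eyes.read_camera("scene")
a=cv2.resize(im[150:290,310:470],(457,400));b=cv2.resize(w,None,fx=.65,fy=.65)
cv=np.zeros((400,800,3),np.uint8);cv[:,:457]=a;cv[:250,457:790]=b
cv2.imwrite("pics/c7.png",cv[...,::-1])
E
```

```text
[ 0.12829342 -0.13081391 -0.23912136] [0.42919964 0.38005134 0.14822204]
```

View pics/c7.png

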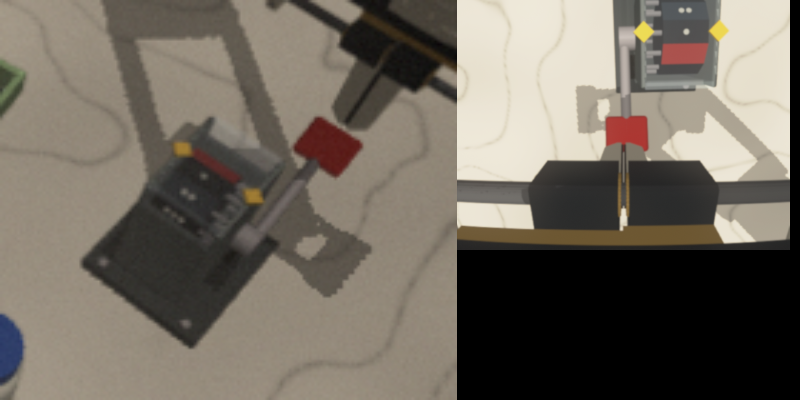

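One white pip sits between the yellow marks (686,31), and the lever is back up. I'll do two more identical strokes.

Request:
{"name": "apply_moves", "arguments": {"steps": [0, 0, 0.6, 0, 0, 0, 0, 0, 0, 0.6, 0, 0, 0, 0, 0, 0, 0.6, 0, 0, 0, 0, 0, 0, 0.6, 0, 0, 0, 0, 0, 0, 0.6, 0, 0, 0, 0, 0, 0, 0.3, 0, 0, 0, 0, 0, 0, 0.1, 0, 0, 0, 0, 0, 0, 0, 0, 0, 0, 0]}}

```text
t: 14.53
tool_pos: [0.4276, 0.3786, 0.0466]
orientation: [3.123, -0.327, -0.002]
force: [-15.1, -11.7, 38.6]
opening: 0.0002
gripper_force: 20.3
```

Request:
{"name": "apply_moves", "arguments": {"steps": [0, 0, -0.5, 0, 0, 0, 0, 0, 0, -0.7, 0, 0, 0, 0, 0, 0, -0.7, 0, 0, 0, 0, 0, 0, -0.7, 0, 0, 0, 0, 0, 0, -0.6, 0, 0, 0, 0, 0, 0, -0.2, 0, 0, 0, 0, 0, 0, 0, 0, 0, 0, 0, 0, 0, 0, 0, 0, 0, 0]}}

```text
t: 15.2
tool_pos: [0.4274, 0.3786, 0.1442]
orientation: [3.123, -0.328, -0.002]
force: [0.2, -0.6, -1.4]
opening: 0.0005
gripper_force: 0.0
```

Request:
{"name": "apply_moves", "arguments": {"steps": [0, 0, 0.6, 0, 0, 0, 0, 0, 0, 0.6, 0, 0, 0, 0, 0, 0, 0.6, 0, 0, 0, 0, 0, 0, 0.6, 0, 0, 0, 0, 0, 0, 0.6, 0, 0, 0, 0, 0, 0, 0.3, 0, 0, 0, 0, 0, 0, 0.1, 0, 0, 0, 0, 0, 0, 0, 0, 0, 0, 0]}}

```text
t: 15.87
tool_pos: [0.4275, 0.3785, 0.0465]
orientation: [3.122, -0.327, -0.002]
force: [-16.0, -13.1, 41.8]
opening: 0.0005
gripper_force: 21.7
```

Request:
{"name": "apply_moves", "arguments": {"steps": [0, 0, -0.5, 0, 0, 0, 0, 0, 0, -0.7, 0, 0, 0, 0, 0, 0, -0.7, 0, 0, 0, 0, 0, 0, -0.7, 0, 0, 0, 0, 0, 0, -0.6, 0, 0, 0, 0, 0, 0, -0.2, 0, 0, 0, 0, 0, 0, 0, 0, 0, 0, 0, 0, 0, 0, 0, 0, 0, 0]}}

```text
t: 16.53
tool_pos: [0.4273, 0.3785, 0.1439]
orientation: [3.123, -0.328, -0.003]
force: [-0.1, -0.5, -0.8]
opening: 0.0004
gripper_force: 0.0
```

```bash
python3 - <<'E'
from h import *
s=robot.read_state();print(s["t"],s["force"],s["tool_pos"])
w=eyes.read_camera("wrist");im=eyes.read_camera("scene")
cv=np.zeros((600,800,3),np.uint8);cv[:350]=cv2.resize(im[90:290,120:480],(800,445))[:350] if 0 else cv2.resize(im[90:290,120:480],(800,350));cv[350:,:333]=cv2.resize(w,(333,250))
cv[350:,400:]=cv2.resize(w[:125,250:450],(400,250))
cv2.imwrite("pics/c8.png",cv[...,::-1])
E
```

```text
16.5333 [-0.13722982 -0.45945738 -0.83478088] [0.42734831 0.37853539 0.14391725]
```

View pics/c8.png

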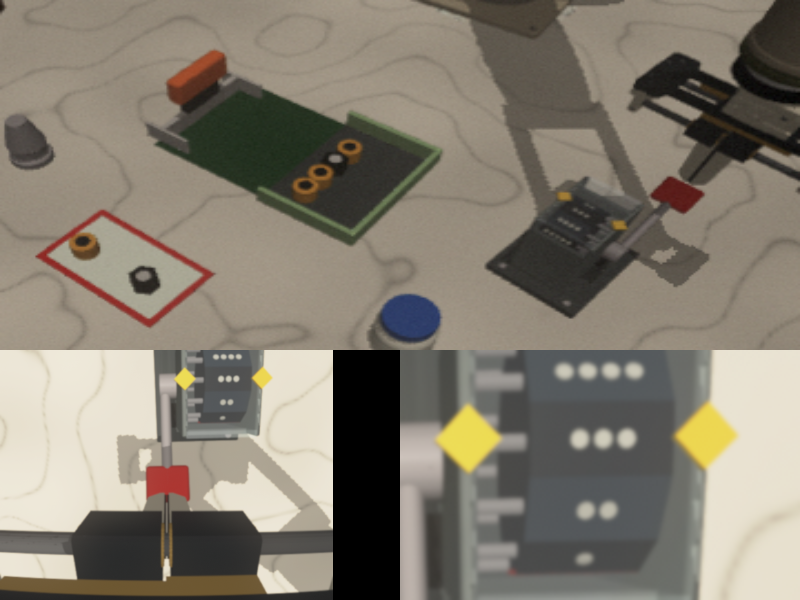

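The drum shows three pips between the marks (603,438) and the lever is up. All four pieces are in the bay, and the sweeper stands upright outside it. I'll lift clear and hand the job in.

Request:
{"name": "apply_moves", "arguments": {"steps": [0, 0, -0.6, 0, 0, 0, 0, 0, 0, -0.6, 0, 0, 0, 0, 0, 0, 0, 0, 0, 0, 0, 0, 0, 0, 0, 0, 0, 0]}}

```text
t: 16.97
tool_pos: [0.4282, 0.3791, 0.1813]
orientation: [-3.124, 0.328, -0.0]
force: [-0.4, 0.0, 0.5]
opening: 0.0002
gripper_force: 0.0
```

```bash
python3 -c "
from plant import robot
print(robot.close_job())"
```

```text
the job is handed in; nothing more can be done
None
```

The job is handed in (no verdict returned): in the last pictures, three bushes and one nut are in the bay, the counter shows 3 with its lever up, the sweeper stands upright outside the bay, and the hold-mat pieces, jar and arbor look untouched; presses two and three overshot the stop to a measured 39–42 N downward at the fingertips, and I don't know whether the 40 N limit counts that.

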